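# Hang the loading gauge on the tunnel portal

## Task

Lift the aluminium loading-gauge plate by its wooden grip out of the slotted stand and hang it on the two steel pegs on the front of the cork tunnel portal, both holes on together and pushed back until it lies flush against the face; then let it hang on the pegs and let go. The pegs' height is reset for every layout, so feel for them gently: the cork is brittle and takes no more than 25 N. Leave the rolling stock and everything else where it is.

Things in the scene. Friction and masses are not known exactly. Their poses are not given: they have to be found in the camera images.
- gauge: Loading-gauge plate, 0.12 to 0.22 kg, upright 5 mm aluminium, 122 mm wide (its y), 90 high; an arch 54 wide, 58 high cut out below leaves two 34 mm legs. Two 10 mm holes run through along x, 74 mm above the origin at y = +45 and -45. Origin: middle of the lower edge, mid-thickness; z up, x across the thickness; front and back alike. Starts upright in the stand's slot.
- gauge_grip (a point): Middle of the dark wooden grip on top of the gauge plate, 100 mm above the plate's origin (26 mm above the hole centres). The grip is 14 mm thick (along x), 40 wide (along y), 44 high: from 78 to 122 mm above the origin.
- stand: Fixed slotted wooden stand, 200 (x) x 150 (y) x 30 mm high. Three wide lanes along its y at x = -77, -29, +19 mm hold rolling stock in any order, up to 60 mm high above the shelf. Origin: centre of the underside.
- stand_slot (a point): Middle of the floor of the stand's narrow slot (7 mm wide along x, 22 deep, floor 8 mm above the shelf, at stand x = +72), where the gauge plate stands. Lift the plate straight up more than 28 mm to clear it.
- portal: Fixed cork tunnel portal. Origin: centre of the underside, z up; the flat front face looks along its +x, at x = +20 mm (back -20). Piers 124 mm high at y = 34 to 89 on either side; the wall between them over the arch is only 76 high: a finger fits between the piers. A track 34 wide, 8 high runs along x through the arch, 130 mm each way. Brittle: it and its pegs bear 25 N at most.
- portal_face (a point): Foot of the portal's front face, in its middle; x points out of the face. Two level round steel pegs, 7 mm across, stick 18 mm straight out of the face at y = +45 and -45. Their strip is clamped in slots: peg centres lie anywhere from 80 to 104 mm above the shelf, a height that is NOT measured and must be felt or seen.
- portal_tips (a point): Level with the peg tips (18 mm out of the face), 92 mm above the shelf: mid of the pegs' range, NOT their actual height. Held lightly (3 to 8 N) against the tips and slid slowly up or down, the plate catches where holes meet pegs (1.5 mm play all round) and only there goes in past the tips. The strip does not yield.
- tender: Bystander in a lane of the stand: black tender, 80 mm long, 31 wide, 44 high. Origin: centre of its underside, length along y. Leave alone.
- flat_wagon: Bystander in a lane of the stand: rust-brown brass flat wagon, 104 mm long, 31 wide, 29 high. Origin: centre of its underside, length along y. Leave alone.
- guards_van: Bystander in a lane of the stand: teal plastic guards van with a grey roof, 104 mm long, 34 wide, 52 high. Origin: centre of its underside, length along y. Leave alone.
- tweezers_block: Bystander: dark wooden block, 50 x 90 x 40 mm, with three steel tweezers standing in it (106 mm high in all). Origin: on its underside. Leave alone.
- paint_jar: Bystander: small jar of teal paint, 38 mm across, 45 high. Origin: on its underside. Leave alone.
- rust_jar: Bystander: small jar of rust-brown paint, 38 mm across, 45 high. Origin: on its underside. Leave alone.
- glue_bottle: Bystander: white glue bottle, 36 mm across, 100 high. Origin: on its underside. Leave alone.
- screwdriver: Bystander: screwdriver, 150 mm long, lying on the shelf. Origin: on its underside. Leave alone.
There are look-alikes about, which are no part of the job. Several things have the shape of the stand; the one meant has the colours described above.

How it is judged:
By the outcome, as a careful person would: the job done as asked, in the order asked, and still so for the second after the job is handed in, with the robot touching nothing.
It also fails if it takes over 64 s, if anything falls off the work surface, if the arm or the gripper's body presses on something with over 40 N, if the wrist force passes 120 N, or if a joint passes its speed limit or range.

## Robot

A 7-joint arm with a two-finger parallel gripper is mounted at the origin on the work surface. World frame = base frame: x ahead of the robot, y to its left, z up, the work surface at z = 0. Lengths are in m, angles in rad, forces in N, time in s.
With the tool pointing down it reaches from about 0.4 to 0.875 m from the base axis. Payload 19.3 kg.
Tool frame: the origin (TCP) lies on the centre line of the jaws, within the pads' length; the fingertips stand 11 mm ahead of it and the grasp point (between the pads) lies 8 mm behind it; y points along the fingers, x is the direction in which the jaws open and shut, and the axes are right-handed (so a half turn about y gives the same grasp; the last joint's range is limited). The gripper opens to 85 mm and grips with 20 to 120 N. Pads are 22 mm wide; open, the fingers measure 114 mm over their backs; the gripper's body (76 mm by 85 mm) begins 54 mm behind the grasp point. The pads swing forward as they close: fully open they stand 13 mm farther back than shut.
Start: joints at [-1.278, 0.521, -0.036, 1.599, 0.021, 1.021, -0.113], TCP at [0.222, 0.584, 0.242] pointing down, gripper open.
Joint ranges: [-2.91, 2.91], [-0.3, 2.13], [-1.5, 1.42], [0.17, 2.43], [-1.26, 4.41], [0.16, 1.93], [-2.52, 2.52]. Speed limits (rad/s): [1.89, 1.89, 2.39, 2.39, 3.01, 3.01, 3.01].

## Interface

Orientations are given as [roll, pitch, yaw] about the fixed x, y, z axes, in that order (R = Rz(yaw) Ry(pitch) Rx(roll)).
In Python, from workcell import monitor, cams, bot gives the robot as it stands.
- The arm moves only by the tool send_rows, never from a script. Its argument "series" is text: rows parted by semicolons, each of 7 numbers parted by spaces: the turn, a rotation vector about the tool's x, y, z in rad, then the shift along the tool's x, y, z in mm, then the opening, from 0 (shut) to 1 (fully open). In form: ax ay az tx ty tz claw; .... A call has 1 to 20 rows; each row is the pose to reach, as a shift and turn from the pose commanded when the call began, along the tool's axes at that moment; what a row does not reach only later rows make up. A row lasts 1/12 s, in which the tool goes at most 41.7 mm and 7.16 degrees, less where a joint would pass 70% of its speed; a pose out of reach is approached as far as the arm can. A call with a gripper value outside its range is refused whole. The fingers move at their own pace and stop on an object; "force" is the grip in N (left out, the last holds). Time passes only in rows, so rows that repeat a pose let the fingers close. It gives the time, the measured TCP pose, the force and the opening at its end, in the units of the state.
- monitor.observe(): the state, without advancing time (a new reading comes with each control period).
- cams.grab_frame(name): name is "scene" or "top"; returns the picture (384x512x3 uint8, red, green, blue); there is no depth.
- cams.get_calibration(name): a dict with "mtx" (3x3 intrinsics, pixels), "origin" and "attitude" of the camera in the world. Camera axes: x right, y down, z forward; pixel columns grow to the right and rows downward; lengths in m; the calibration is good to about 2 mm. A picture is of the moment at which its call begins. get_calibration takes no time and is no camera call.
- bot.job_done(): hands the job in, once; it reports no verdict.
The state is a dict: "clock": time; "qpos": joint angles; "qd": joint speeds; "joint_efforts": joint torques, N m; "position": TCP position; "tool_rot": TCP orientation; "force": force on the tool from outside, world axes, zero at the start; "moment": the same for the moment, N m; "grip_width": finger opening in m.
Only numpy, scipy, OpenCV 4.12 (cv2) and the standard library are available. Lean on these libraries where they do the work, as an engineer would, in place of code of your own. Each camera call takes 0.05 s, during which the arm holds its last target.

## Working session

There is one attempt and no reset: what is moved stays moved. The work goes in short steps, Python scripts to look and compute and a tool call to move; the robot and the scene stay as the last step left them, time stands still between calls to the robot, and variables do not carry over. Pictures are saved under pics/ and viewed, and the job is handed in when it is done.

Besides the shell and the picture viewer there is one more tool, called after "Call:" as name(argument=value, ...), one argument or row to a line, values as JSON. send_rows: Moves the arm, as the interface text tells. Its arguments: {"type":"object","properties":{"series":{"type":"string"},"force":{"type":"number"}},"required":["series"]}

```bash
ls; mkdir -p pics
python3 - <<'E'
from workcell import monitor, cams, bot
import cv2
print(monitor.observe())
for n in("scene","top"):
    print(n,cams.get_calibration(n))
    cv2.imwrite(f"pics/{n}0.png",cams.grab_frame(n)[:,:,::-1])
E
```

```text
pics
{'clock': 0.0, 'qpos': array([-1.27819843,  0.52202185, -0.0362951 ,  1.59997994,  0.02117652,
        1.02111415, -0.1128131 ]), 'qd': array([ 0.00073509,  0.00023678,  0.00078944,  0.0014033 ,  0.00025027,
       -0.00142789,  0.00132461]), 'joint_efforts': array([-7.78228932e-04, -9.27104473e+01,  1.97934307e+00, -3.69928336e+01,
        1.77285634e-02,  8.33258528e-03,  3.73553007e-05]), 'position': array([0.2217391 , 0.58400255, 0.24173126]), 'tool_rot': array([-1.57087383e+00,  1.13649737e-03,  1.20793452e+00]), 'force': array([-0.93189587, -1.22528105,  0.0145095 ]), 'moment': array([-0.00606456, -0.0169544 , -0.05473232]), 'grip_width': 0.08561803635642211}
scene {'mtx': array([[351.18740523,   0.        , 259.29169008],
       [  0.        , 351.18740523, 189.20341546],
       [  0.        ,   0.        ,   1.        ]]), 'origin': array([1.27015452, 0.23400223, 0.75309038]), 'attitude': array([-2.25132757,  0.00718667,  1.8714668 ])}
top {'mtx': array([[418.64743466,   0.        , 250.46819883],
       [  0.        , 418.64743466, 189.07008451],
       [  0.        ,   0.        ,   1.        ]]), 'origin': array([0.36669983, 0.01343753, 1.49079897]), 'attitude': array([-3.04073392, -0.00504532, -1.59159239])}
```

View pics/scene0.png

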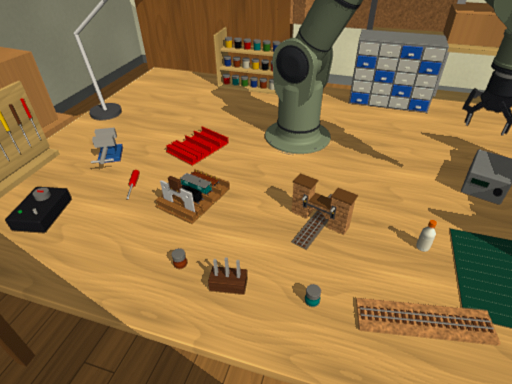

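View pics/top0.png

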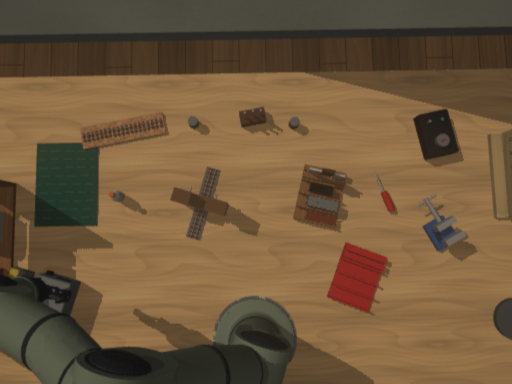

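Candidates: wooden stand at scene (193,195) / top (321,196), holding the gauge; red look-alike stand at scene (198,145) / top (358,277). The wooden one matches. Next, close crops.

Run:
```python
import cv2
s=cv2.imread("pics/scene0.png");t=cv2.imread("pics/top0.png")
def c(im,x,y,w,h,k,n):
    cv2.imwrite(n,cv2.resize(im[y:y+h,x:x+w],None,fx=k,fy=k,interpolation=cv2.INTER_CUBIC))
c(s,145,155,100,75,8,"pics/c_stand_s.png")
c(s,280,165,100,75,8,"pics/c_portal_s.png")
c(t,280,155,80,80,7,"pics/c_stand_t.png")
c(t,160,160,80,80,7,"pics/c_portal_t.png")
```

```text
(no output)
```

View pics/c_stand_s.png

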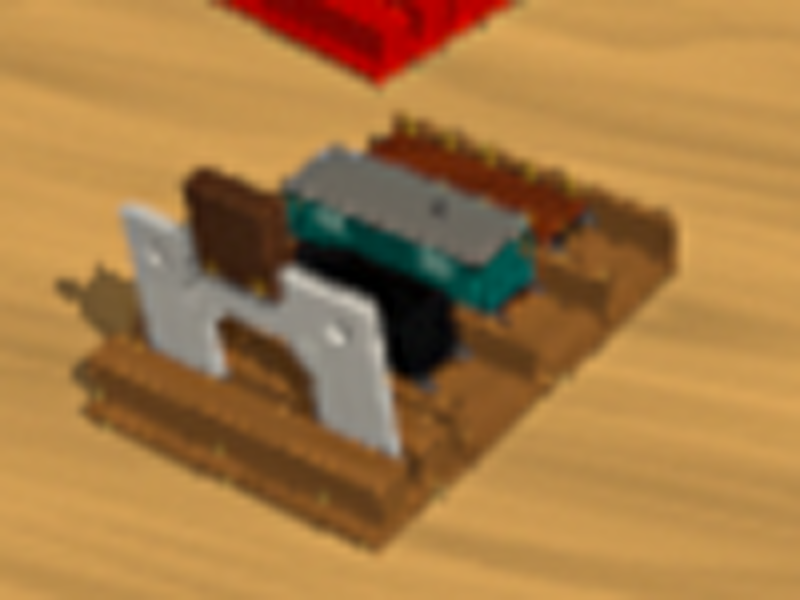

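View pics/c_portal_s.png

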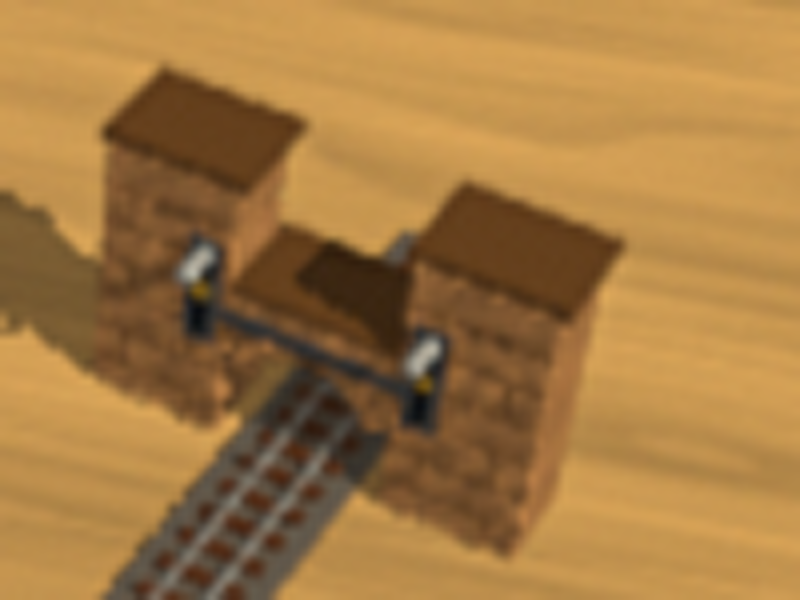

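View pics/c_stand_t.png

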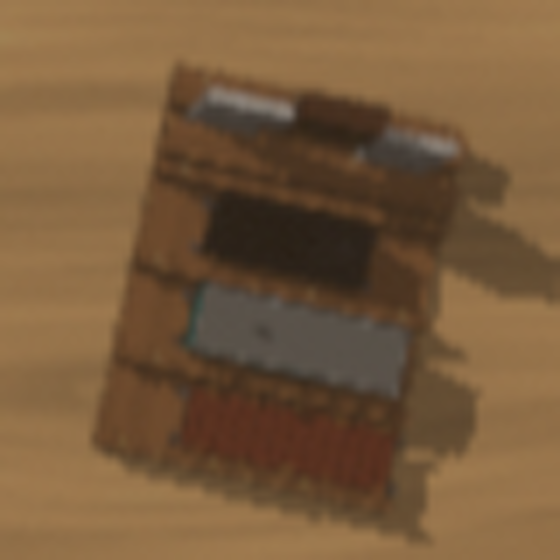

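View pics/c_portal_t.png

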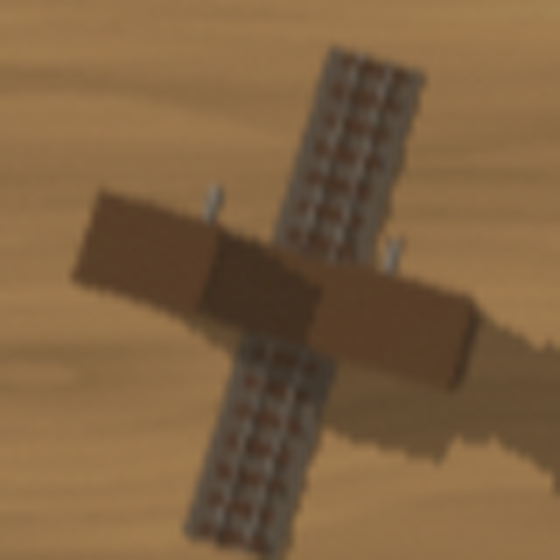

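```bash
cat > h.py <<'E'
import numpy as np
from scipy.spatial.transform import Rotation as R
from scipy.optimize import least_squares
from workcell import monitor,cams,bot
C={n:cams.get_calibration(n) for n in("scene","top")}
def proj(n,P):
    c=C[n];p=R.from_euler('xyz',c["attitude"]).inv().apply(np.atleast_2d(P)-c["origin"])
    return (p@c["mtx"].T)[:,:2]/p[:,2:]
def px(off,k,uv): return np.array(off)+(np.array(uv)+.5)/k-.5
def T(v,P): # x,y,yaw
    return R.from_euler('z',v[2]).apply(np.atleast_2d(P))+[v[0],v[1],0]
E
cat > fit.py <<'E'
from h import *
S=((145,155),8,"scene");Sp=((280,165),8,"scene");Tt=((280,155),7,"top");Tp=((160,160),7,"top")
def fit(obs,v0,fn):
    def r(v):
        return np.concatenate([(proj(o[0][2],fn(v,o[1]))[0]-px(o[0][0],o[0][1],o[2])) for o in obs])
    s=least_squares(r,v0,loss='soft_l1'); return s.x,r(s.x).reshape(-1,2)
stand=[(S,(.1,.075,0),(378,548)),(S,(.1,.075,.03),(400,490)),(S,(.1,-.075,.03),(95,360)),(S,(-.1,.075,.03),(675,215)),
(Tt,(.1,.075,.03),(180,65)),(Tt,(.1,-.075,.03),(465,140)),(Tt,(-.1,.075,.03),(95,445)),(Tt,(-.1,-.075,.03),(385,510))]
v,r=fit(stand,[.55,-.2,-.2],T);print("stand",v,"\n",r.round(2))
print("slot",T(v,(.072,0,.008)))
g=[(S,(.0025,-.061,.098),(122,205)),(S,(.0025,.061,.098),(382,298)),(S,(.0025,-.045,.082),(157,252)),(S,(.0025,.045,.082),(338,332)),
(Tt,(.0025,.061,.098),(212,86)),(Tt,(.0025,-.061,.098),(462,145)),(Tt,(.007,.02,.13),(305,90)),(Tt,(.007,-.02,.13),(390,108))]
v,r=fit(g,[.6,-.2,-.2],T);print("gauge",v,"\n",r.round(2))
po=[(Sp,(.02,-.089,.124),(103,132)),(Sp,(.02,-.034,.124),(245,190)),(Sp,(-.02,-.034,.124),(305,125)),(Sp,(-.02,-.089,.124),(163,65)),
(Sp,(.02,.034,.124),(413,248)),(Sp,(.02,.089,.124),(572,318)),(Sp,(-.02,.089,.124),(625,243)),(Sp,(-.02,.034,.124),(465,182)),(Sp,(.02,.089,0),(512,555)),
(Tp,(.02,.089,.124),(103,190)),(Tp,(-.02,.089,.124),(73,280)),(Tp,(.02,-.089,.124),(477,298))]
v,r=fit(po,[.55,.1,-.2],T);print("portal",v,"\n",r.round(2))
for z in (.08,.088,.092,.096,.104):
  print(z,[(( proj("scene",T(v,(x,y,z)))[0]-Sp[0]+.5)*8-.5).round(0).tolist() for y in(-.045,.045) for x in (.02,.038)],
  [(( proj("top",T(v,(x,y,z)))[0]-Tp[0]+.5)*7-.5).round(0).tolist() for y in(.045,-.045) for x in (.038,)])
E
python3 fit.py
```

```text
stand [ 0.48457395 -0.2392148  -0.24926535] 
 [[ 1.11  0.43]
 [-2.9   0.5 ]
 [-1.39 -0.09]
 [ 1.29 -0.16]
 [-0.34 -0.02]
 [ 0.5  -1.17]
 [-0.46  0.98]
 [ 0.21  1.49]]
slot [[ 0.55434871 -0.25697663  0.008     ]]
gauge [ 0.55870801 -0.25546605 -0.23447807] 
 [[-0.26  0.5 ]
 [-1.65  1.64]
 [ 0.22  0.34]
 [ 0.35 -0.19]
 [-0.3   0.95]
 [-0.44  0.17]
 [ 0.32  0.21]
 [ 0.11  0.2 ]]
portal [ 0.46987138  0.17440255 -0.29404116] 
 [[ 0.87 -0.25]
 [-0.14 -1.02]
 [-1.27  0.01]
 [ 0.01  1.34]
 [ 0.7   0.19]
 [-0.51 -1.32]
 [-1.47  0.15]
 [ 0.2   0.91]
 [ 0.38  0.9 ]
 [-0.13  0.88]
 [ 0.64 -0.27]
 [-1.37  0.08]]
0.08 [[207.0, 265.0], [184.0, 291.0], [432.0, 355.0], [410.0, 384.0]] [[216.0, 194.0], [395.0, 245.0]]
0.088 [[209.0, 248.0], [185.0, 275.0], [435.0, 339.0], [413.0, 367.0]] [[214.0, 193.0], [394.0, 243.0]]
0.092 [[210.0, 240.0], [186.0, 266.0], [436.0, 330.0], [414.0, 359.0]] [[213.0, 192.0], [393.0, 242.0]]
0.096 [[211.0, 231.0], [187.0, 258.0], [438.0, 322.0], [416.0, 350.0]] [[211.0, 191.0], [392.0, 242.0]]
0.104 [[212.0, 214.0], [189.0, 241.0], [440.0, 305.0], [418.0, 333.0]] [[209.0, 189.0], [391.0, 240.0]]
```

```bash
cat >> h.py <<'E'
import cv2
def box(x0,x1,y0,y1,z0,z1):
    c=[(x,y,z) for x in(x0,x1) for y in(y0,y1) for z in(z0,z1)]
    return [(c[i],c[j]) for i in range(8) for j in range(i) if bin(i^j).count('1')==1]
def overlay(n,img,segs,off,wh,k,out):
    im=cv2.resize(img[off[1]:off[1]+wh[1],off[0]:off[0]+wh[0]],None,fx=k,fy=k,interpolation=cv2.INTER_CUBIC)
    for v,sg,col in segs:
        for a,b in sg:
            q=(proj(n,T(v,[a,b]))-off+.5)*k-.5
            cv2.line(im,*[tuple(int(round(t*16)) for t in p) for p in q],col,1,cv2.LINE_AA,4)
    cv2.imwrite(out,im)
E
cat > ov.py <<'E'
from h import *
s=cv2.imread("pics/scene0.png");t=cv2.imread("pics/top0.png")
st=[.48457,-.23921,-.2493];g=[.5587,-.2555,-.2345];p=[.46987,.1744,-.294]
zp=.0878
segs=[(st,box(-.1,.1,-.075,.075,0,.03),(0,255,0)),
(g,box(-.0025,.0025,-.061,.061,.03,.098)+box(-.007,.007,-.02,.02,.086,.13),(255,255,0)),
(p,box(-.02,.02,.034,.089,0,.124)+box(-.02,.02,-.034,-.089,0,.124)+[((.02,y,zp),(.038,y,zp)) for y in(.045,-.045)],(0,255,0))]
segs+=[(p,box(-.13,.13,-.017,.017,.008,.008),(255,0,255))]
overlay("scene",s,segs,(145,155),(100,75),8,"pics/o1.png")
overlay("scene",s,segs,(280,165),(100,75),8,"pics/o2.png")
overlay("top",t,segs,(280,155),(80,80),7,"pics/o3.png")
overlay("top",t,segs,(160,160),(80,80),7,"pics/o4.png")
a=[cv2.imread(f"pics/o{i}.png") for i in(1,2,3,4)]
E
python3 ov.py
```

```text
(no output)
```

View pics/o1.png

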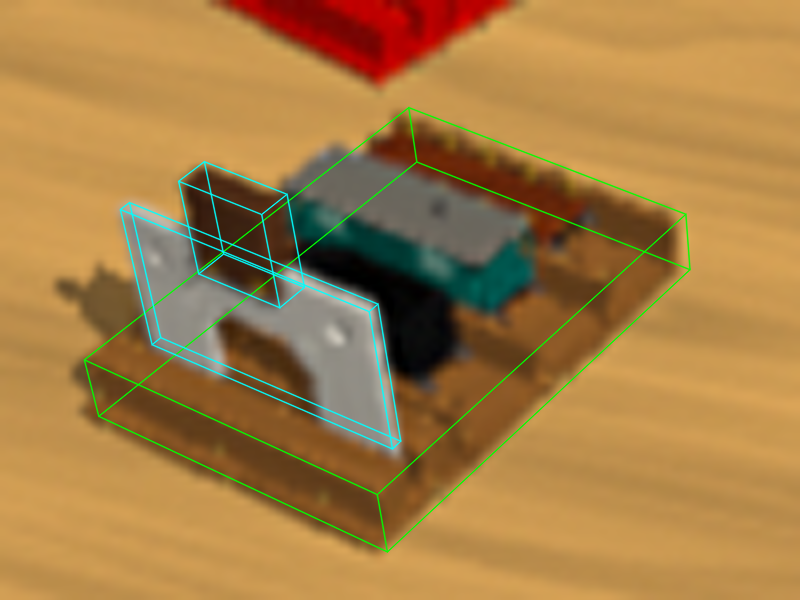

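View pics/o2.png

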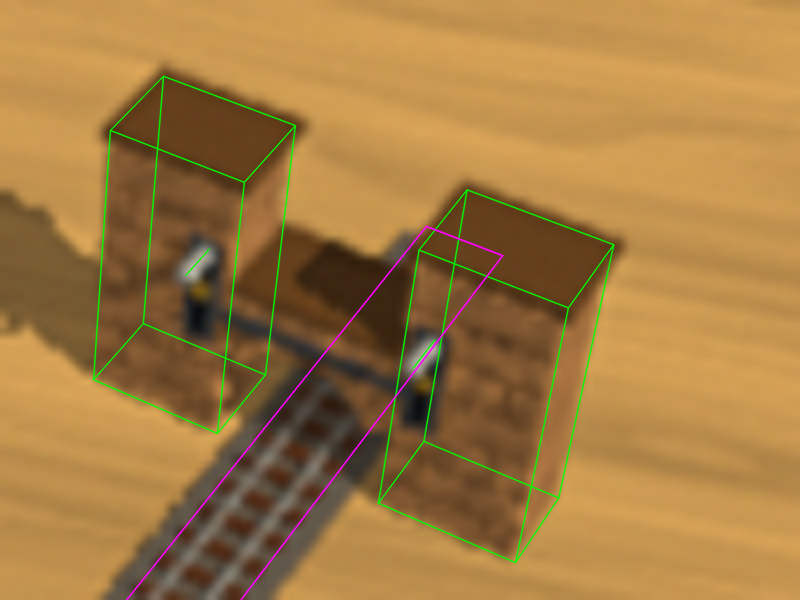

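View pics/o3.png

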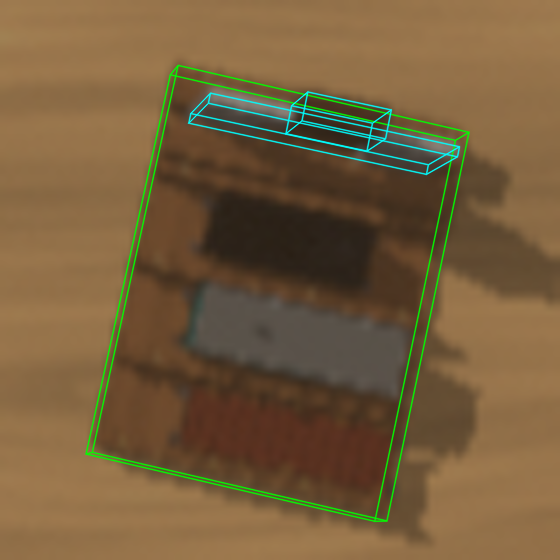

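View pics/o4.png

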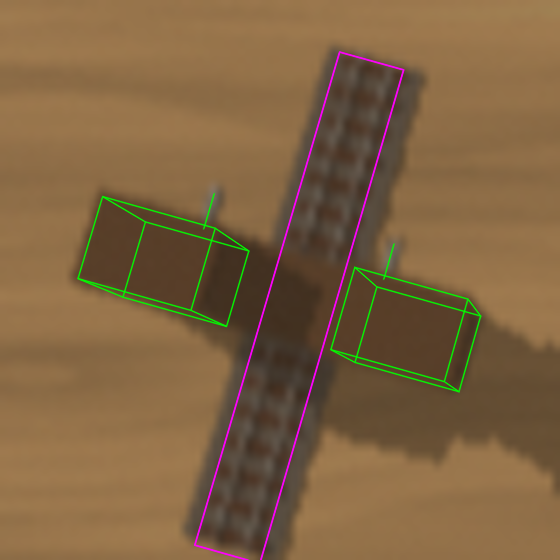

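```bash
cat >> h.py <<'E'
def plan(*targets):
    o=monitor.observe();R0=R.from_euler('xyz',o["tool_rot"])
    for p,yaw in targets:
        Rt=R.from_euler('xyz',[-np.pi/2,0,yaw])
        print((R0.inv()*Rt).as_rotvec().round(4),(R0.inv().apply(np.array(p)-o["position"])*1000).round(1))
E
python3 -c "
from h import *
plan(((.52,.2,.24),.37),((.5575,-.2555,.20),-.242))"
```

```text
[ 5.00e-04  8.38e-01 -9.00e-04] [-253.2    2.1 -415.1]
[ 8.00e-04  1.45e+00 -8.00e-04] [-665.7   42.5 -611.8]
```

Call:
send_rows(
  series="0 0.4 0 -100 0 -200 0.6;0 0.838 0 -253 2 -415 0.6;0 0.838 0 -253 2 -415 0.6;0 0.838 0 -253 2 -415 0.6;0 0.838 0 -253 2 -415 0.6;0 0.838 0 -253 2 -415 0.6;0 0.838 0 -253 2 -415 0.6;0 0.838 0 -253 2 -415 0.6;0 0.838 0 -253 2 -415 0.6;0.001 1.45 -0.001 -666 42 -612 0.6;0.001 1.45 -0.001 -666 42 -612 0.6;0.001 1.45 -0.001 -666 42 -612 0.6;0.001 1.45 -0.001 -666 42 -612 0.6;0.001 1.45 -0.001 -666 42 -612 0.6;0.001 1.45 -0.001 -666 42 -612 0.6;0.001 1.45 -0.001 -666 42 -612 0.6;0.001 1.45 -0.001 -666 42 -612 0.6;0.001 1.45 -0.001 -666 42 -612 0.6;0.001 1.45 -0.001 -666 42 -612 0.6;0.001 1.45 -0.001 -666 42 -612 0.6",
  force=40,
)

```text
clock: 1.77
position: [0.539, -0.162, 0.2071]
tool_rot: [-1.569, 0.0, -0.242]
force: [1.4, 1.3, 0.6]
grip_width: 0.0512
```

```bash
python3 -c "
from h import *
print(monitor.observe())
plan(((.5575,-.2555,.16),-.242),((.5575,-.2555,.10),-.242))"
```

```text
{'clock': 1.7667, 'qpos': array([-0.12500684,  0.50151697,  0.43769702,  1.81982405, -0.26954843,
        0.8792914 ,  0.19696698]), 'qd': array([ 0.95366312,  0.39595964, -0.03665058, -0.53749358, -0.1417481 ,
        0.17190137,  0.90587645]), 'joint_efforts': array([ -9.27468538, -87.01798439,  13.03508431, -26.14679217,
         0.65901076,  -0.48207739,  -2.80782871]), 'position': array([ 0.53900138, -0.16199639,  0.20710351]), 'tool_rot': array([-1.56940679e+00,  2.76003850e-04, -2.41868156e-01]), 'force': array([1.43317489, 1.30890992, 0.62946195]), 'moment': array([ 0.05708019, -0.02364808, -0.00138096]), 'grip_width': 0.05119357581841561}
[-0.0014  0.0001 -0.0003] [ 40.4  47.  -86.4]
[-0.0014  0.0001 -0.0003] [ 40.4 107.  -86.5]
```

Call:
send_rows(
  series="0 0 0 40 30 -86 0.6;0 0 0 40 30 -86 0.6;0 0 0 40 30 -86 0.6;0 0 0 40 30 -86 0.6;0 0 0 40 30 -86 0.6;0 0 0 40 30 -86 0.6",
)

```text
clock: 2.27
position: [0.5574, -0.2522, 0.1772]
tool_rot: [-1.569, 0.0, -0.241]
force: [-0.3, 1.1, 0.0]
grip_width: 0.0518
```

```bash
python3 -c "
from h import *
print(monitor.observe()['qd'].round(2))
s=cams.grab_frame('scene')[:,:,::-1];t=cams.grab_frame('top')[:,:,::-1]
cv2.imwrite('pics/s1.png',s);cv2.imwrite('pics/t1.png',t)
o=monitor.observe();print(o['position'],o['tool_rot'])
cv2.imwrite('pics/a.png',np.hstack([cv2.resize(s[120:230,140:250],None,fx=4,fy=4,interpolation=2),cv2.resize(t[145:235,275:365],(440,440),interpolation=2)])[:, :800])
plan(((.5575,-.2555,.10),-.242))"
```

```text
[-0.02 -0.01 -0.    0.    0.    0.    0.  ]
[ 0.55770357 -0.25173623  0.17764158] [-1.56897531e+00 -3.94753784e-04 -2.40401122e-01]
[-0.0018  0.0016  0.0004] [ 0.7 77.6 -3.8]
```

View pics/a.png

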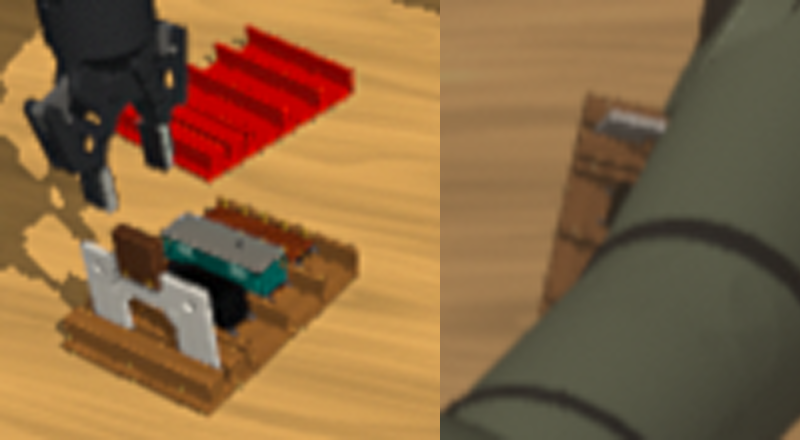

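Call:
send_rows(
  series="-0.002 0 0 0.7 20 -3.8 0.6;-0.002 0 0 0.7 45 -3.8 0.6;-0.002 0 0 0.7 65 -3.8 0.6;-0.002 0 0 0.7 77.5 -3.8 0.6;-0.002 0 0 0.7 77.5 -3.8 0.6;-0.002 0 0 0.7 77.5 -3.8 0.6;-0.002 0 0 0.7 77.5 -3.8 0.4;-0.002 0 0 0.7 77.5 -3.8 0.3",
)

```text
clock: 3.03
position: [0.5578, -0.2569, 0.1011]
tool_rot: [-1.572, -0.002, -0.242]
force: [-0.4, 0.3, -0.3]
grip_width: 0.0279
```

```bash
python3 -c "
from h import *
s=cams.grab_frame('scene')[:,:,::-1]
o=monitor.observe();print(o)
cv2.imwrite('pics/s2.png',s)
cv2.imwrite('pics/a2.png',cv2.resize(s[135:225,145:245],None,fx=7,fy=6.5,interpolation=2))"
```

```text
{'clock': 3.0833, 'qpos': array([ 0.09236954,  0.71479097,  0.36436509,  1.75420024, -0.35444746,
        0.73592103,  0.39821383]), 'qd': array([ 0.00432324,  0.00345643, -0.00093612,  0.00378037,  0.00037988,
       -0.00295437,  0.00131731]), 'joint_efforts': array([-7.64992204e-02, -9.61394691e+01,  1.33473229e+01, -2.73750347e+01,
        2.35021737e-02,  1.51557924e-02, -8.83246888e-03]), 'position': array([ 0.55774604, -0.25693526,  0.10097264]), 'tool_rot': array([-1.57164905, -0.00176964, -0.24187718]), 'force': array([-0.69522731,  0.18765925,  0.08082746]), 'moment': array([ 0.02300147, -0.00110257,  0.02269055]), 'grip_width': 0.02567351358385638}
```

View pics/a2.png

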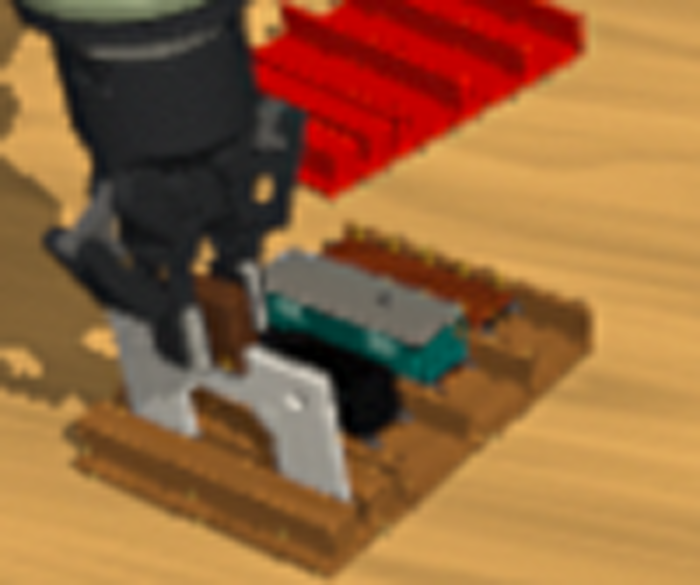

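Call:
send_rows(
  series="0 0 0 0 0 0 0.2;0 0 0 0 0 0 0.1;0 0 0 0 0 0 0;0 0 0 0 0 0 0;0 0 0 0 0 0 0;0 0 0 0 0 0 0",
  force=60,
)

```text
clock: 3.58
position: [0.5583, -0.2571, 0.1007]
tool_rot: [-1.572, -0.003, -0.242]
force: [4.6, -0.5, 6.9]
grip_width: 0.0135
```

Call:
send_rows(
  series="0 0 0 0 -5 0 0;0 0 0 0 -15 0 0;0 0 0 0 -30 0 0;0 0 0 0 -50 0 0;0 0 0 0 -70 0 0;0 0 0 0 -90 0 0;0 0 0 0 -90 0 0;0 0 0 0 -90 0 0",
)

```text
clock: 4.25
position: [0.5572, -0.2567, 0.1903]
tool_rot: [-1.571, -0.001, -0.242]
force: [-0.2, -0.0, -1.9]
grip_width: 0.0137
```

```bash
python3 -c "
from h import *
o=monitor.observe();print(o['force'],o['moment'],o['position'],o['tool_rot'])
s=cams.grab_frame('scene')[:,:,::-1]
cv2.imwrite('pics/s3.png',s)
cv2.imwrite('pics/a3.png',cv2.resize(s[105:215,145:245],None,fx=6,fy=5.4,interpolation=2))
v=[.47,.1744,-.294]
print(T(v,[[.038,0,.09],[.075,0,.18]]))
p=T(v,(.075,0,.18))[0];plan((p,-.294))"
```

```text
[-0.22423233 -0.02563707 -1.90607758] [-0.01975037  0.01873684  0.02446642] [ 0.55720223 -0.25668238  0.19034434] [-1.57136030e+00 -8.89423977e-04 -2.41931955e-01]
[[0.50636951 0.16338825 0.09      ]
 [0.54178193 0.15266628 0.18      ]]
[ 0.0005  0.0521 -0.0005] [-112.6    9.3  393.6]
```

View pics/a3.png

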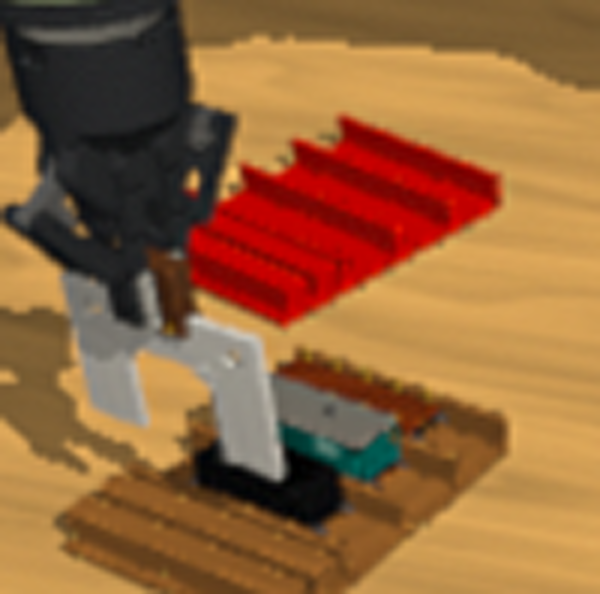

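Call:
send_rows(
  series="0 0.052 0 -15 0 50 0;0 0.052 0 -30 0 100 0;0 0.052 0 -113 0 394 0;0 0.052 0 -113 0 394 0;0 0.052 0 -113 0 394 0;0 0.052 0 -113 0 394 0;0 0.052 0 -113 0 394 0;0 0.052 0 -113 0 394 0;0 0.052 0 -113 0 394 0;0 0.052 0 -113 0 394 0;0 0.052 0 -113 0 394 0;0 0.052 0 -113 0 394 0;0 0.052 0 -113 0 394 0;0 0.052 0 -113 0 394 0;0 0.052 0 -113 0 394 0;0 0.052 0 -113 0 394 0",
)

```text
clock: 5.63
position: [0.542, 0.1519, 0.1894]
tool_rot: [-1.572, 0.0, -0.296]
force: [0.9, -0.0, -1.8]
grip_width: 0.0131
```

```bash
python3 -c "
from h import *
s=cams.grab_frame('scene')[:,:,::-1];t=cams.grab_frame('top')[:,:,::-1]
o=monitor.observe();print(o['force'],o['moment'],o['position'],o['tool_rot'])
cv2.imwrite('pics/s4.png',s);cv2.imwrite('pics/t4.png',t)
cv2.imwrite('pics/a4.png',np.hstack([cv2.resize(s[135:245,270:380],(400,400),interpolation=2),cv2.resize(t[150:250,150:250],(400,400),interpolation=2)]))
v=[.47,.1744,-.294]
print('local',(R.from_euler('z',.294).apply(o['position']-[*v[:2],0])*1000).round(1))
"
```

```text
[ 0.14786425 -0.09849678 -2.57331542] [-0.0436594   0.01708883  0.00177603] [0.54198922 0.15225544 0.18949155] [-1.57154767e+00 -7.39265469e-05 -2.95044272e-01]
local [ 75.3  -0.3 189.5]
```

View pics/a4.png

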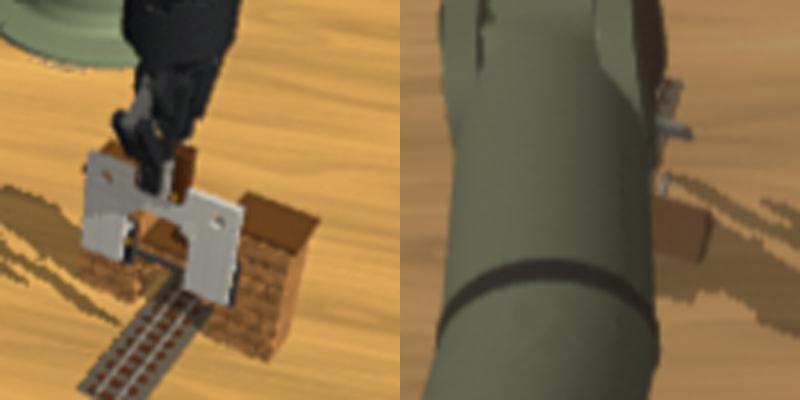

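```bash
python3 -c "
import cv2
s=cv2.imread('pics/s4.png')
cv2.imwrite('pics/a5.png',cv2.resize(s[170:225,288:345],None,fx=12,fy=10.9,interpolation=2)[:600])
cv2.imwrite('pics/a5.png',cv2.resize(s[170:225,288:345],(57*10,55*10),interpolation=2))"
```

```text
(no output)
```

View pics/a5.png

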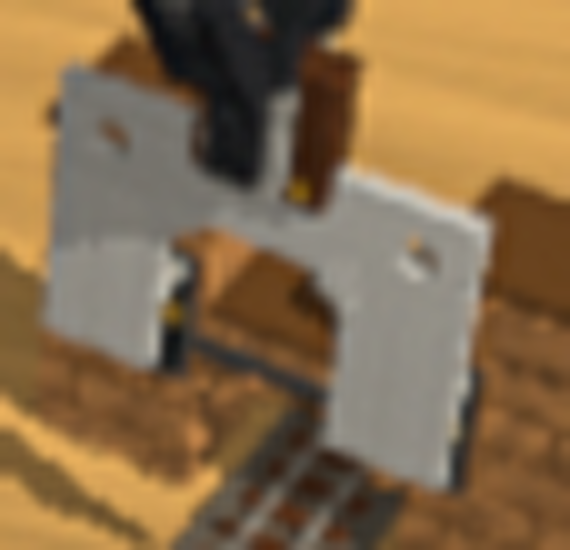

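```bash
cat > fit2.py <<'E'
from h import *
K=((288,170),10)
ob=[((.0025,-.061,.09),(63,68)),((.0025,.061,.09),(489,226)),((.0025,-.061,0),(42,325)),((.0025,.061,0),(448,490)),((.0025,-.027,0),(158,368)),((.0025,.027,0),(327,447)),
((.0025,-.045,.074),(114,132)),((.0025,.045,.074),(420,257))]
tcp=np.array([.5420,.1522,.1895]);yaw=-.2955
M=np.array([o[0] for o in ob]);U=np.array([px(*K,o[1]) for o in ob])
def w(v,roll=0,yw=yaw): return R.from_euler('xyz',[v[3] if len(v)>3 else 0,0,yw]).apply(M)+R.from_euler('z',yw).apply([v[:3]])+tcp
for v0 in ([0,0,-.093],[0,0,-.093,0]):
    s=least_squares(lambda v:(proj("scene",w(v))-U).ravel(),v0);print("full",s.x.round(4),s.fun.reshape(-1,2).round(2).tolist())
s=least_squares(lambda v:(proj("scene",w([0,v[0],v[1],v[2]]))-U).ravel(),[0,-.093,0]);print("x=0",s.x.round(4),(s.fun**2).mean()**.5)
# scene-only portal
from fit import po,Sp,fit as F
o=[q for q in po if q[0] is Sp]
v,r=F(o,[.47,.17,-.29],T);print("portal scene only",v,(r**2).mean()**.5)
v,r=F(o,[.47,.17,-.29],lambda v,P:T([*v[:2],-.295],P));print("portal scene only",v)
v,r=F([q for q in po if q[0] is not Sp],[.47,.17,-.29],T);print("portal top only",v)
E
python3 fit2.py | grep -v '^ \[' | tail -8
```

```text
0.08 [[207.0, 265.0], [184.0, 291.0], [432.0, 355.0], [410.0, 384.0]] [[216.0, 194.0], [395.0, 245.0]]
0.088 [[209.0, 248.0], [185.0, 275.0], [435.0, 339.0], [413.0, 367.0]] [[214.0, 193.0], [394.0, 243.0]]
0.092 [[210.0, 240.0], [186.0, 266.0], [436.0, 330.0], [414.0, 359.0]] [[213.0, 192.0], [393.0, 242.0]]
0.096 [[211.0, 231.0], [187.0, 258.0], [438.0, 322.0], [416.0, 350.0]] [[211.0, 191.0], [392.0, 242.0]]
0.104 [[212.0, 214.0], [189.0, 241.0], [440.0, 305.0], [418.0, 333.0]] [[209.0, 189.0], [391.0, 240.0]]
portal scene only [ 0.46937979  0.17454128 -0.29218594] 0.8062339408155352
portal scene only [ 0.46934587  0.1745517  -0.29      ]
portal top only [ 0.47051367  0.17367989 -0.29471011]
```

```bash
python3 fit2.py | grep -E 'full|x=0'
```

```text
full [ 0.0069  0.0066 -0.0839] [[-0.01, -0.16], [0.09, 0.34], [0.34, -0.14], [-0.27, 0.14], [-0.56, 0.05], [0.23, -0.43], [-0.18, 0.29], [0.33, -0.12]]
full [ 0.0071  0.0069 -0.0838  0.0045] [[-0.09, -0.1], [0.03, 0.23], [0.38, -0.04], [-0.18, 0.1], [-0.51, 0.11], [0.3, -0.43], [-0.24, 0.33], [0.29, -0.2]]
x=0 [ 0.0039 -0.0901  0.0039] 0.3084283798822148
```

```bash
python3 -c "
import cv2,numpy as np
s=cv2.imread('pics/scene0.png')
f=lambda x,y:cv2.resize(s[y:y+24,x:x+18],None,fx=20,fy=20,interpolation=cv2.INTER_NEAREST)
cv2.imwrite('pics/pegs.png',np.hstack([f(296,190),f(325,202)]))"
```

```text
(no output)
```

View pics/pegs.png

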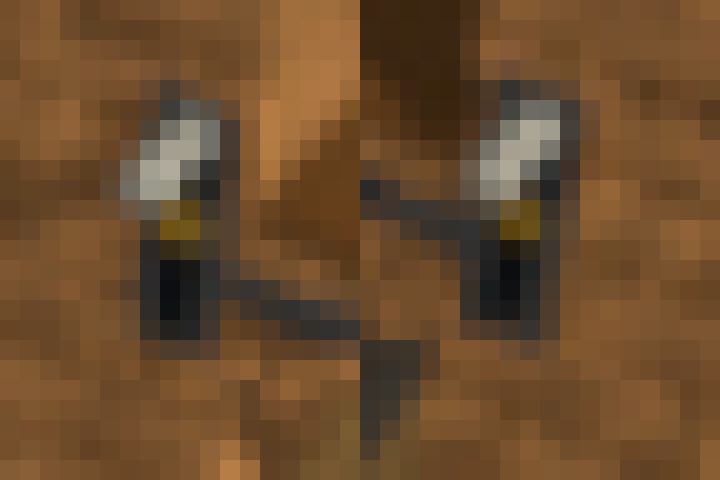

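```bash
cat > fit3.py <<'E'
from h import *
tcp=np.array([.5420,.1522,.1895]);v=[.47,.1744,-.294];yaw=-.2955
m=np.array([317.0,204.65])
for name,off in (("full",[.0069,.0066,-.0839]),("x0",[0,.0039,-.0901])):
  for xl in (.0385,.0405,.0425):
    def hole(u):
        P=np.array([[-.0025,-.045,.074],[-.0025,.045,.074]])+off+[xl,u[0],u[1]]
        return R.from_euler('z',yaw).apply(P)+[v[0],v[1],0]
    s=least_squares(lambda u:proj("scene",hole(u)).mean(0)-m,[0,.107])
    print(name,xl,"TCP local y,z mm",(s.x*1000).round(1),proj("scene",hole(s.x)).round(1).tolist())
E
python3 fit3.py
```

```text
full 0.0385 TCP local y,z mm [ -4.4 102.8] [[302.7, 198.8], [331.3, 210.5]]
full 0.0405 TCP local y,z mm [ -3.6 104.6] [[302.7, 198.8], [331.3, 210.5]]
full 0.0425 TCP local y,z mm [ -2.8 106.5] [[302.6, 198.8], [331.4, 210.5]]
x0 0.0385 TCP local y,z mm [ -4.5 102.5] [[302.8, 198.9], [331.2, 210.4]]
x0 0.0405 TCP local y,z mm [ -3.7 104.4] [[302.8, 198.8], [331.2, 210.5]]
x0 0.0425 TCP local y,z mm [ -2.9 106.3] [[302.8, 198.8], [331.2, 210.5]]
```

```bash
cat >> h.py <<'E'
PV=[.47,.1744,-.294]
def loc(p=None):
    p=monitor.observe()["position"] if p is None else p
    return (R.from_euler('z',.294).apply(np.array(p)-[*PV[:2],0])*1000).round(2)
def lplan(*t):
    plan(*[(T(PV,np.array(q)/1000)[0],-.294) for q in t])
E
python3 -c "
from h import *
lplan((75,-3.7,109),(50,-3.7,109))"
```

```text
[ 0.0008 -0.001   0.0001] [-0.3 80.5 -3.3]
[ 0.0008 -0.001   0.0001] [-25.3  80.5  -3.3]
```

Call:
send_rows(
  series="0.001 -0.001 0 0 30 -3.3 0;0.001 -0.001 0 0 55 -3.3 0;0.001 -0.001 0 0 75 -3.3 0;0.001 -0.001 0 0 80.5 -3.3 0;0.001 -0.001 0 -10 80.5 -3.3 0;0.001 -0.001 0 -18 80.5 -3.3 0;0.001 -0.001 0 -23 80.5 -3.3 0;0.001 -0.001 0 -25 80.5 -3.3 0;0.001 -0.001 0 -25 80.5 -3.3 0;0.001 -0.001 0 -25 80.5 -3.3 0",
)

```text
clock: 6.57
position: [0.5174, 0.1572, 0.1097]
tool_rot: [-1.57, -0.001, -0.293]
force: [0.3, -0.0, -2.0]
grip_width: 0.0133
```

```bash
python3 -c "
from h import *
s=cams.grab_frame('scene')[:,:,::-1]
o=monitor.observe();print(o['force'],o['moment'],loc(),o['tool_rot'],o['clock'])
cv2.imwrite('pics/s5.png',s)
cv2.imwrite('pics/a6.png',cv2.resize(s[165:235,285:350],None,fx=8.5,fy=8.5,interpolation=2))
lplan((40.5,-3.7,109))
"
```

```text
[ 0.53603639  0.56659304 -2.3282658 ] [-0.00413018  0.02130047 -0.0231986 ] [ 50.4   -2.87 109.54] [-1.56984321e+00 -9.12819205e-04 -2.92944443e-01] 6.6167
[-0.001   0.0011  0.0009] [-9.9  0.5 -0.8]
```

View pics/a6.png

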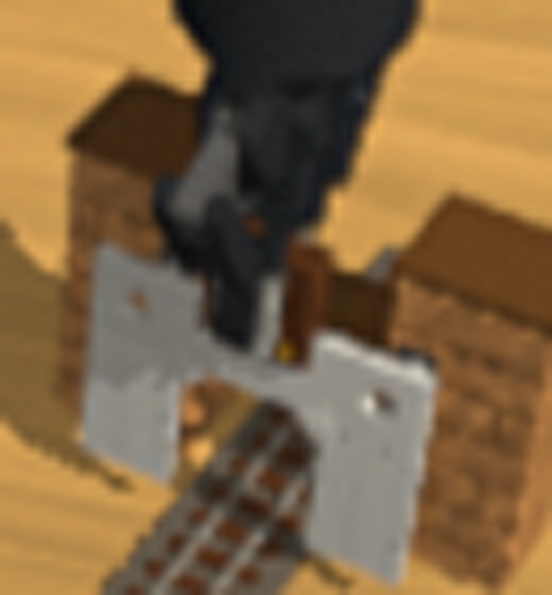

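Call:
send_rows(
  series="-0.001 0.001 0.001 -3 0.5 -0.8 0;-0.001 0.001 0.001 -5 0.5 -0.8 0;-0.001 0.001 0.001 -6 0.5 -0.8 0;-0.001 0.001 0.001 -7 0.5 -0.8 0;-0.001 0.001 0.001 -7 0.5 -0.8 0",
)

```text
clock: 7.03
position: [0.5102, 0.1581, 0.1085]
tool_rot: [-1.571, 0.001, -0.294]
force: [0.4, -0.5, -3.1]
grip_width: 0.0135
```

Call:
send_rows(
  series="0 0 0 -0.5 0 0 0;0 0 0 -1 0 0 0;0 0 0 -1 0 0 0",
)

```text
clock: 7.28
position: [0.5097, 0.1582, 0.1086]
tool_rot: [-1.571, -0.0, -0.295]
force: [4.3, -1.0, -5.0]
grip_width: 0.0136
```

Call:
send_rows(
  series="0 0 0 -0.5 0 0 0;0 0 0 -1 0 0 0;0 0 0 -1 0 0 0",
)

```text
clock: 7.53
position: [0.5095, 0.1583, 0.1087]
tool_rot: [-1.571, -0.002, -0.295]
force: [9.7, -2.3, -6.7]
grip_width: 0.0133
```

```bash
python3 -c "
from h import *
o=monitor.observe();print(o['force'],o['moment'],loc(),o['tool_rot'],o['clock'])
"
```

```text
[ 9.66482018 -2.31762142 -6.7175365 ] [-0.76129201 -2.1436725  -0.20198243] [ 42.48  -3.96 108.74] [-1.57093687 -0.00186231 -0.29477983] 7.5333
```

Call:
send_rows(
  series="0 0 0 1 0 0 0;0 0 0 1 0 1.1 0;0 0 0 0.8 0 1.1 0;0 0 0 0.8 0 1.1 0",
)

```text
clock: 7.87
position: [0.5099, 0.1591, 0.1086]
tool_rot: [-1.572, -0.001, -0.295]
force: [4.9, -4.5, -3.5]
grip_width: 0.0135
```

Call:
send_rows(
  series="0 0 0 0 0.4 0 0;0 0 0 0 0.8 0 0;0 0 0 0 0.8 0 0",
)

```text
clock: 8.12
position: [0.5099, 0.1593, 0.1079]
tool_rot: [-1.571, -0.0, -0.294]
force: [4.9, -2.5, -0.3]
grip_width: 0.0138
```

```bash
python3 -c "
from h import *
o=monitor.observe();print(o['force'],o['moment'],loc(),o['tool_rot'],o['clock'])
"
```

```text
[ 4.91930938 -2.52763741 -0.30632231] [-0.64487135 -1.19813001 -0.0983052 ] [ 42.54  -2.86 107.92] [-1.57123245e+00 -3.54613626e-04 -2.94472725e-01] 8.1167
```

Call:
send_rows(
  series="0 0 0 0 0.3 0 0;0 0 0 0 0.6 0 0;0 0 0 0 0.6 0 0",
)

```text
clock: 8.37
position: [0.5092, 0.1596, 0.1071]
tool_rot: [-1.572, 0.001, -0.294]
force: [1.0, 0.7, -5.8]
grip_width: 0.0131
```

Call:
send_rows(
  series="0 0 0 0 0.3 0 0;0 0 0 0 0.6 0 0;0 0 0 0 0.6 0 0",
)

```text
clock: 8.62
position: [0.5089, 0.1597, 0.1063]
tool_rot: [-1.572, 0.002, -0.294]
force: [-0.2, -0.1, -2.9]
grip_width: 0.0132
```

Call:
send_rows(
  series="0 0 0 0 0.3 0 0;0 0 0 0 0.6 0 0;0 0 0 0 0.6 0 0",
)

```text
clock: 8.87
position: [0.5092, 0.1596, 0.1059]
tool_rot: [-1.572, 0.001, -0.294]
force: [0.1, -0.1, -1.5]
grip_width: 0.0132
```

```bash
python3 -c "
from h import *
o=monitor.observe();print(o['force'],o['moment'],loc(),o['tool_rot'],o['clock'])
"
```

```text
[ 0.07609547 -0.12400331 -1.51723853] [ 0.03901893 -0.02236392  0.00516342] [ 41.77  -2.8  105.85] [-1.57153878e+00  1.06284037e-03 -2.93972896e-01] 8.8667
```

Call:
send_rows(
  series="0 0 0 -1 0 0 0;0 0 0 -2 0 0 0;0 0 0 -3 0 0 0;0 0 0 -3 0 0 0",
)

```text
clock: 9.2
position: [0.5062, 0.1605, 0.1059]
tool_rot: [-1.572, 0.001, -0.294]
force: [0.1, 0.0, -1.9]
grip_width: 0.0131
```

```bash
python3 -c "
from h import *
o=monitor.observe();print(o['force'],o['moment'],loc(),o['tool_rot'],o['clock'])
"
```

```text
[ 0.11235104  0.03748277 -1.85111384] [-0.03495164  0.00633438  0.01771809] [ 38.64  -2.82 105.92] [-1.57152881e+00  1.03297112e-03 -2.93919691e-01] 9.2
```

Call:
send_rows(
  series="0 0 0 -1 0 0 0;0 0 0 -2 0 0 0;0 0 0 -3 0 0 0;0 0 0 -4 0 0 0;0 0 0 -5 0 0 0;0 0 0 -5 0 0 0",
)

```text
clock: 9.7
position: [0.5014, 0.1619, 0.1059]
tool_rot: [-1.572, 0.001, -0.294]
force: [0.1, 0.5, -2.1]
grip_width: 0.0132
```

Call:
send_rows(
  series="0 0 0 -1 0 0 0;0 0 0 -2 0 0 0;0 0 0 -3 0 0 0;0 0 0 -4 0 0 0;0 0 0 -5 0 0 0;0 0 0 -5 0 0 0",
)

```text
clock: 10.2
position: [0.4966, 0.1634, 0.1059]
tool_rot: [-1.572, 0.001, -0.294]
force: [0.7, 0.5, -2.6]
grip_width: 0.0131
```

```bash
python3 -c "
from h import *
o=monitor.observe();print(o['force'],o['moment'],loc(),o['tool_rot'],o['clock'])
"
```

```text
[ 0.66752174  0.53398112 -2.62124776] [ 0.00767605 -0.01001131 -0.00285398] [ 28.66  -2.81 105.93] [-1.57150230e+00  1.00611889e-03 -2.93888315e-01] 10.2
```

Peg engagement free of force; 4 mm to go.

Call:
send_rows(
  series="0 0 0 -1 0 0 0;0 0 0 -2 0 0 0;0 0 0 -3 0 0 0;0 0 0 -3 0 0 0",
)

```text
clock: 10.53
position: [0.4937, 0.1642, 0.1059]
tool_rot: [-1.572, 0.001, -0.294]
force: [-0.6, -0.1, -1.9]
grip_width: 0.0132
```

Call:
send_rows(
  series="0 0 0 -0.5 0 0 0;0 0 0 -1 0 0 0;0 0 0 -1 0 0 0",
)

```text
clock: 10.78
position: [0.4933, 0.1644, 0.106]
tool_rot: [-1.571, 0.0, -0.294]
force: [3.9, -0.6, -3.8]
grip_width: 0.0132
```

Call:
send_rows(
  series="0 0 0 -0.5 0 0 0;0 0 0 -1 0 0 0;0 0 0 -1 0 0 0",
)

```text
clock: 11.03
position: [0.4932, 0.1644, 0.1061]
tool_rot: [-1.571, -0.001, -0.295]
force: [8.8, -1.9, -6.7]
grip_width: 0.0131
```

```bash
python3 -c "
from h import *
o=monitor.observe();print(o['force'],o['moment'],loc(),o['tool_rot'],o['clock'])
"
```

```text
[ 8.76229205 -1.86875412 -6.66635823] [-0.69356182 -1.90471417 -0.35763552] [ 25.08  -2.85 106.09] [-1.57096892e+00 -1.44365321e-03 -2.94889838e-01] 11.0333
```

Call:
send_rows(
  series="0 0 0 1 0 0 0;0 0 0 1 0.3 0 0;0 0 0 1 0.6 0 0;0 0 0 1 0.6 0 0",
)

```text
clock: 11.37
position: [0.4933, 0.1644, 0.1054]
tool_rot: [-1.571, 0.0, -0.294]
force: [4.9, -1.3, 0.1]
grip_width: 0.0136
```

Call:
send_rows(
  series="0 0 0 0 0.3 0 0;0 0 0 0 0.6 0 0;0 0 0 0 0.6 0 0",
)

```text
clock: 11.62
position: [0.4933, 0.1645, 0.1048]
tool_rot: [-1.571, 0.0, -0.294]
force: [4.7, -1.3, 1.0]
grip_width: 0.013
```

Call:
send_rows(
  series="0 0 0 0 0.3 0 0;0 0 0 0 0.5 0 0;0 0 0 0 0.5 0 0",
)

```text
clock: 11.87
position: [0.4933, 0.1645, 0.1044]
tool_rot: [-1.571, 0.0, -0.294]
force: [5.3, -2.2, 0.6]
grip_width: 0.0134
```

```bash
python3 -c "
from h import *
o=monitor.observe();print(o['force'],o['moment'],loc(),o['tool_rot'],o['clock'])
"
```

```text
[ 5.32085027 -2.15751672  0.60087368] [-0.17385811 -1.10291249 -0.21049724] [ 25.17  -2.7  104.35] [-1.57113148e+00  2.55851989e-04 -2.94156632e-01] 11.8667
```

Call:
send_rows(
  series="0 0 0 0 0.3 0 0;0 0 0 0 0.5 0 0;0 0 0 0 0.5 0 0",
)

```text
clock: 12.12
position: [0.4933, 0.1645, 0.1038]
tool_rot: [-1.571, 0.0, -0.294]
force: [5.4, -1.5, -0.1]
grip_width: 0.0131
```

Call:
send_rows(
  series="0 0 0 0 0.3 0 0;0 0 0 0 0.5 0 0;0 0 0 0 0.5 0 0",
)

```text
clock: 12.37
position: [0.4933, 0.1645, 0.1033]
tool_rot: [-1.571, 0.0, -0.294]
force: [4.9, -1.4, 0.8]
grip_width: 0.0131
```

```bash
python3 -c "
from h import *
o=monitor.observe();print(o['force'],o['moment'],loc(),o['tool_rot'],o['clock'])
s=cams.grab_frame('scene')[:,:,::-1]
cv2.imwrite('pics/s6.png',s)
cv2.imwrite('pics/a7.png',cv2.resize(s[165:235,285:350],None,fx=8.5,fy=8.5,interpolation=2))
"
```

```text
[ 4.89243185 -1.44516901  0.82425967] [-0.13652318 -1.21098606 -0.24281327] [ 25.19  -2.68 103.34] [-1.57110464e+00  2.33480721e-04 -2.94160781e-01] 12.3667
```

View pics/a7.png

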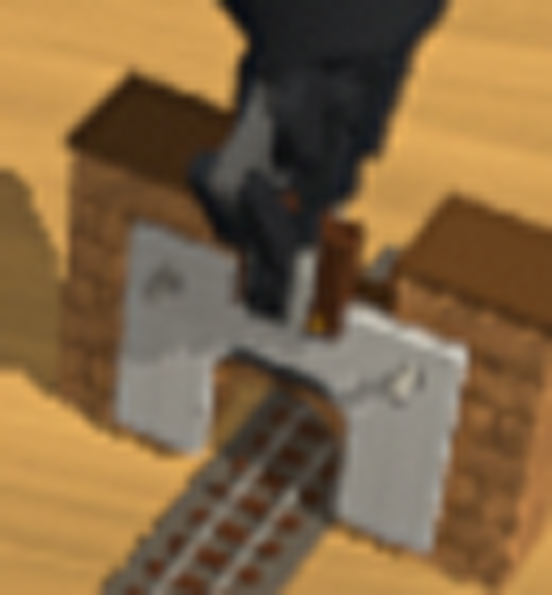

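Call:
send_rows(
  series="0 0 0 0 0.3 0 0;0 0 0 0 0.5 0 0;0 0 0 0 0.5 0 0",
)

```text
clock: 12.67
position: [0.4933, 0.1646, 0.1029]
tool_rot: [-1.571, 0.0, -0.294]
force: [5.7, -1.3, 1.6]
grip_width: 0.0134
```

Call:
send_rows(
  series="0 0 0 0 0.3 0 0;0 0 0 0 0.5 0 0;0 0 0 0 0.5 0 0",
)

```text
clock: 12.92
position: [0.4934, 0.1646, 0.1026]
tool_rot: [-1.571, 0.0, -0.294]
force: [3.3, -1.0, 9.0]
grip_width: 0.0136
```

```bash
python3 -c "
from h import *
o=monitor.observe();print(o['force'],o['moment'],loc(),o['tool_rot'],o['clock'])
s=cv2.imread('pics/s6.png')
cv2.imwrite('pics/a8.png',np.hstack([cv2.resize(s[188:208,295:315],(400,400),interpolation=0),cv2.resize(s[200:220,322:342],(400,400),interpolation=0)]))
"
```

```text
[ 3.29841822 -1.02769822  9.00586788] [-0.30525505 -0.72683648 -0.24428081] [ 25.2   -2.62 102.64] [-1.57083061e+00  2.36555264e-04 -2.94132671e-01] 12.9167
```

View pics/a8.png

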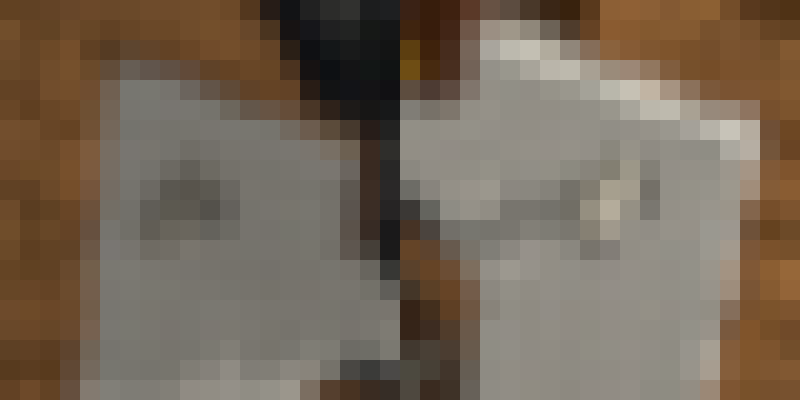

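Call:
send_rows(
  series="0 0 0 0 -0.4 0 0;0 0 0 0.3 -0.7 0 0;0 0 0 0.3 -0.7 0 0",
)

```text
clock: 13.17
position: [0.4933, 0.1645, 0.1029]
tool_rot: [-1.571, 0.001, -0.294]
force: [4.7, 0.1, -1.1]
grip_width: 0.0133
```

Call:
send_rows(
  series="0 0 0 0 0 0 0.2;0 0 0 0 0 0 0.25;0 0 0 0 0 0 0.35;0 0 0 0 0 0 0.4;0 0 0 0 0 0 0.4;0 0 0 0 0 0 0.4",
  force=20,
)

```text
clock: 13.67
position: [0.4931, 0.1644, 0.1029]
tool_rot: [-1.572, 0.001, -0.294]
force: [0.3, 0.7, 0.1]
grip_width: 0.034
```

```bash
python3 -c "
from h import *
o=monitor.observe();print(o['force'],o['moment'],loc(),o['tool_rot'],o['clock'],o['grip_width'])
s=cams.grab_frame('scene')[:,:,::-1]
cv2.imwrite('pics/s7.png',s)
cv2.imwrite('pics/a9.png',cv2.resize(s[165:235,285:350],None,fx=8.5,fy=8.5,interpolation=2))
"
```

```text
[0.27308884 0.65895845 0.05236271] [-0.01044525 -0.04220333  0.01288153] [ 25.03  -2.85 102.89] [-1.57162903e+00  1.13834324e-03 -2.93918800e-01] 13.6667 0.03398585037266885
```

View pics/a9.png

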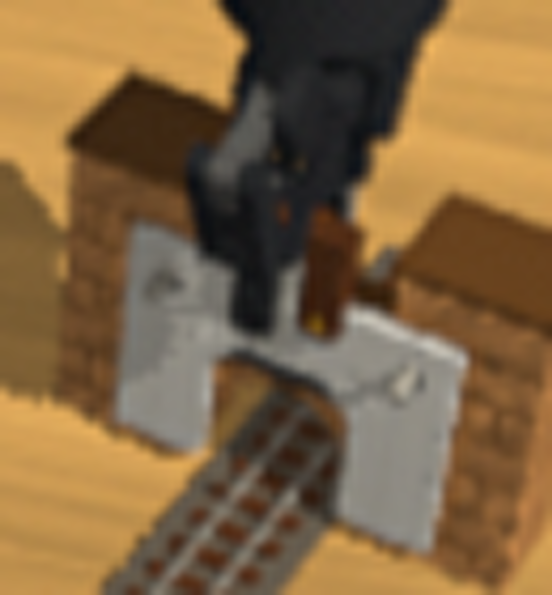

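Released with zero force and the plate unmoved. Retreat straight up, slowly at first.

Call:
send_rows(
  series="0 0 0 0 -5 0 0.4;0 0 0 0 -15 0 0.4;0 0 0 0 -30 0 0.4;0 0 0 0 -50 0 0.4;0 0 0 0 -80 0 0.4;0 0 0 0 -120 0 0.4;0 0 0 0 -150 0 0.4;0 0 0 0 -150 0 0.4;0 0 0 0 -150 0 0.4",
)

```text
clock: 14.47
position: [0.494, 0.1647, 0.2551]
tool_rot: [-1.569, -0.001, -0.294]
force: [-0.1, 1.1, -1.2]
grip_width: 0.0343
```

Call:
send_rows(
  series="0 0 0 0 0 40 0.4;0 0 0 0 0 80 0.4;0 0 0 0 0 120 0.4;0 0 0 0 0 160 0.4;0 0 0 0 0 200 0.4;0 0 0 0 0 200 0.4;0 0 0 0 0 200 0.4;0 0 0 0 0 200 0.4",
)

```text
clock: 15.13
position: [0.5511, 0.3551, 0.2519]
tool_rot: [-1.573, 0.001, -0.294]
force: [0.1, -0.4, 0.1]
grip_width: 0.0343
```

```bash
python3 -c "
from h import *
s=cams.grab_frame('scene')[:,:,::-1];t=cams.grab_frame('top')[:,:,::-1]
o=monitor.observe();print(o['force'],loc(),o['clock'],o['grip_width'])
cv2.imwrite('pics/s8.png',s);cv2.imwrite('pics/t8.png',t)
cv2.imwrite('pics/a10.png',np.hstack([cv2.resize(s[165:235,285:355],(400,400),interpolation=2),cv2.resize(t[160:230,165:235],(400,400),interpolation=2)]))
"
```

```text
[ 1.14699935 -0.21717008 -0.54524385] [ 25.67 195.99 252.68] 15.2333 0.034110441565830776
```

View pics/a10.png

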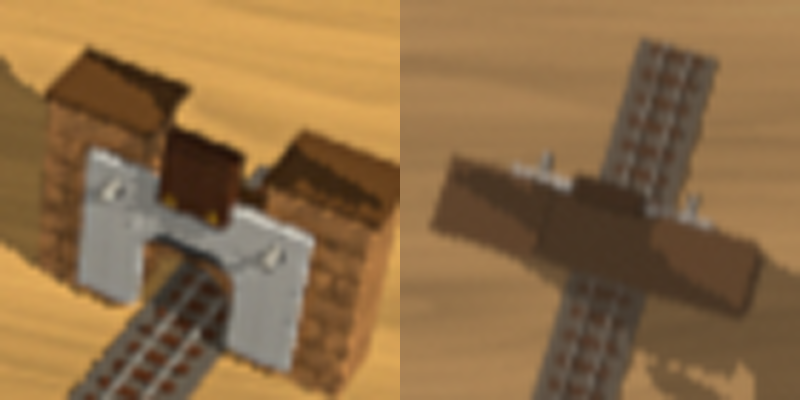

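View pics/s8.png

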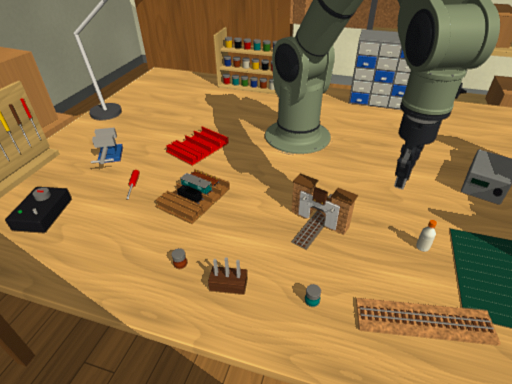

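```bash
python3 -c "
from h import *
s=cv2.imread('pics/s8.png');t=cv2.imread('pics/t8.png')
z=.0102
B=box(.02,.025,-.061,.061,z,z+.09)
v=[.4715,.1744,-.294]
overlay('scene',s,[(v,B,(255,255,0))],(285,165),(60,70),7,'pics/q1.png')
overlay('top',t,[(v,B,(255,255,0))],(170,160),(54,70),7,'pics/q2.png')
cv2.imwrite('pics/q.png',np.hstack([cv2.imread('pics/q1.png'),cv2.imread('pics/q2.png')])[:,:800])
"
```

```text
(no output)
```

View pics/q.png

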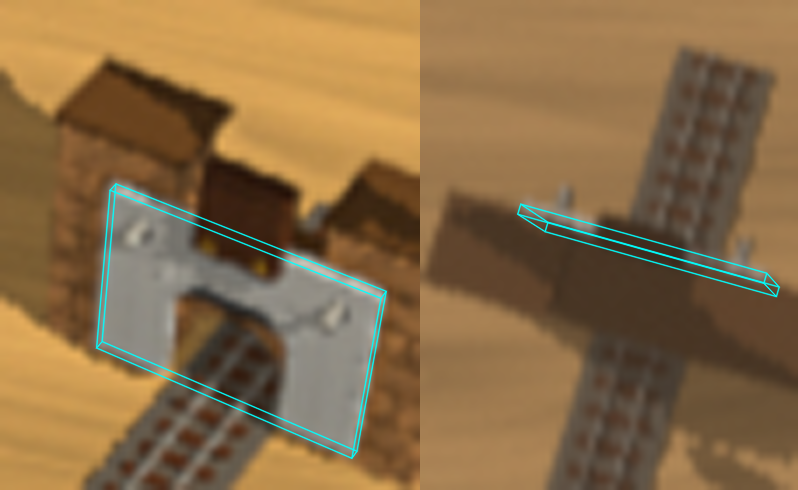

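```bash
python3 -c "
from h import *
print(bot.job_done())"
```

```text
the job is handed in; nothing more can be done
None
```

The gauge plate is hanging on both pegs against the portal face. The gripper is open and clear of it, and I handed the job in at about 15 s of the 64 s allowed.

- **Lift and approach:** I gripped the plate by its wooden grip, lifted it straight up out of the slot and carried it to the front of the portal.
- **Finding the pegs:** I felt for them with at most about 10 N. The holes caught the tips and the plate then went in with almost no force.
- **Pushing back:** It stopped on the face with about 9 N after about 17.4 mm of travel past the tips.
- **Hanging:** I lowered it until it rested on the pegs, with a peak of about 11 N. I then eased off, opened the gripper and withdrew upwards.

**Last checks**
- Both pictures show both pegs through the holes, with the plate still in place after release.
- In the scene picture, an outline of a flush plate fits the hanging plate.
- In the scene picture, the stand, rolling stock and other things look unmoved.

**Small disagreements**
- The travel to the face was about 0.6 mm short of the 18 mm peg length.
- The vertical travel between catching and resting was about 4.5 mm, more than the 3 mm of play. I suspect rounded peg tips or a slight slip in the grip, but did not confirm it.
- The top camera sits about 1 px off the fitted model, as it did at the start.

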